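# One tall and one short tin from the gravity racks

## Robot

A 6-joint arm with a two-finger parallel gripper is mounted at the origin on a cart in front of the work surface, level with it; the furniture and walls round the work are solid. World frame = base frame: x ahead of the robot, y to its left, z up, the work surface at z = 0. Lengths are in m, angles in rad, forces in N, time in s.
With the tool pointing down it reaches from about 0.4 to 0.825 m from the base axis. Payload 7 kg.
Tool frame: the origin (TCP) lies at the very end of the fingers, on their centre line; the grasp point (between the pads) lies 19 mm behind it (arm.pinch_z is the z of the grasp point in the tool frame, in m); z points along the fingers, y is the direction in which the jaws open and shut (so a half turn about z gives the same grasp; the last joint's range is limited). The gripper opens to 88 mm and grips with 3 to 60 N. Pads are 19 mm wide; open, the fingers measure 130 mm over their backs; the gripper's body (78 mm by 193 mm) begins 47 mm behind the grasp point.
Start: joints at [1.541, 0.359, 0.012, 0, -1.224, -0.288], TCP at [0.211, 0.641, 0.227] pointing down, gripper open.
Joint ranges: [-3.07, 3.07], [-1.43, 2.12], [-1.02, 1.25], [-3.03, 1.67], [-3.05, -0], [-3.03, 3.03]. Speed limits (rad/s): [2.39, 2.39, 3.01, 3.14, 3.14, 3.14].

## Interface

Orientations are given as [roll, pitch, yaw] about the fixed x, y, z axes, in that order (R = Rz(yaw) Ry(pitch) Rx(roll)).
In Python, from station import arm gives the robot as it stands.
- The arm moves only by the tool drive_tool, never from a script. Its argument "targets" is a list of rows, each a list of 6 numbers: the shift along the world's x, y, z in units of 0.04 m (1.0 is 0.04 m), then the turn, a rotation vector about the world's x, y, z in units of 6 degrees (1.0 is 6 degrees). In form: [[x, y, z, wx, wy, wz], ...]. A call has 1 to 5 rows; each row shifts and turns the commanded pose from where the row before left it; what a row does not reach is not made up. A row lasts 1/8 s, in which the tool goes at most 62.5 mm and 10.7 degrees, less where a joint would pass 70% of its speed; a pose out of reach is approached as far as the arm can. A call with a number of a shift or a turn outside -1 to 1 is refused whole. A call with a gripper value outside its range is refused whole. "claw" is the opening, from 0 (shut) to 1 (fully open), set as the call begins (left out, the last holds). The fingers move at their own pace and stop on an object; "newtons" is the grip in N (left out, the last holds). Time passes only in rows, so rows that do not move let the fingers close. It gives the time, the measured TCP pose, the force and the opening at its end, in the units of the state.
- arm.get_state(): the state, without advancing time (a new reading comes with each control period).
- arm.grab_frame(name): name is "scene" or "top" or "wrist"; returns (picture, depth): 480x640x3 uint8, red, green, blue; 480x640 float32, m along the optical axis (not along the pixel's ray), 0 where there is no reading.
- arm.get_calibration(name): a dict with "mtx" (3x3 intrinsics, pixels), "origin" and "rotation" of the camera in the world. Camera axes: x right, y up, looking along -z (the intrinsics and any distortion apply to the point x, -y, -z); pixel columns grow to the right and rows downward; lengths in m; the calibration is good to about 2 mm. A picture is of the moment at which its call begins: read the wrist's pose just before it. get_calibration takes no time and is no camera call; for the wrist camera it gives the pose at the moment of the call.
- arm.job_done(): hands the job in, once; it reports no verdict.
Trained networks look in the newest picture that a camera, given by its name, has taken for a name from the list of things; names that differ only in an ending like _2 or _b are one class to them, and where a whole thing is asked for, a point or a joint stands for the part that bears it (a point fixed in the world has none). Each returns a list of dicts, best first, with "score" (0 to 1); they miss things now and then, are a little off and sometimes report something else, mostly with a low value. They report only what shows in the picture. A call takes as long as a camera call. They do not tell look-alikes from the thing itself.
- arm.search_frame(target, camera): "point" ([x, y, z] in m, in the coordinates of the camera as it stood for that picture, good to about 4 mm: the middle of the surface that is visible of it).
- arm.cut_out(target, camera): "pixels" (480x640 bool, what is visible of it).
- arm.landmark_of(target, camera): "point" ([x, y, z] in m, in the coordinates of the camera as it stood for that picture, good to about 4 mm: a listed point, or the origin of a listed thing).
The state is a dict: "t": time; "q": joint angles; "qd": joint speeds; "joint_efforts": joint torques, N m; "eef_pos": TCP position; "ee_rot": TCP orientation; "force": force on the tool from outside, world axes, zero at the start; "moment": the same for the moment, N m; "width": finger opening in m.
Only numpy, scipy, OpenCV 4.12 (cv2) and the standard library are available. Lean on these libraries where they do the work, as an engineer would, in place of code of your own. Each camera call takes 0.05 s, during which the arm holds its last target. There are 200 camera calls.

## Task

For tonight's chilli, let out one tall and one short tin, one from each of the two tin racks, in either order: with the fingertips press the black paddle on top of the rack right down and keep it down until the first tin has rolled into the tray in front, then let the paddle come all the way up so that the gate shuts and the other tin rolls down to it. Only the paddles are to be touched: do not push, grip or lift the tins or the gates, and leave the other things on the worktop standing where they are.

Things in the scene. Friction and masses are not known exactly. Their poses are not given: they have to be found in the camera images.
- rack_tall: white sheet-metal rack for tall tins, fixed: lane sloping down 8 deg to its own -x, ending in an open tray with a 30 mm lip. 121 mm wide (y), 330 long (x -166 to 164). Origin: footprint centre, on the worktop. Tins lie across it (axes along y): tray x -160 to -85, empty (a tin in it lies at -125); tins at x -40 (at the gate) and 35. Rails 35 mm over the lane floor. Wall cupboards overhang from world x 0.51, z 0.5: lean the wrist towards the robot
- axle_tall (a point): axle of the tall-tin rack's rocker, 116 mm above the worktop at rack x = -50; it lies along the rack's y and its axes are the rack's
- paddle_tall (a point): centre of the top face of the black ribbed paddle (42 mm along x, 40 along y) at the back end of the tall-tin rack's steel rocker. At rest 178 mm above the worktop, 35 mm behind (rack +x) and 62 above the axle, face rising to the back by 27 deg; fully pressed 68 mm behind and 23 above the axle (40 lower, 33 further back), face falling to the back by 15 deg
- rocker_tall (a joint): rocker of the tall-tin rack: 0 at rest (gate down), 0.74 rad paddle fully down (stop), sprung back; 5 N on the paddle starts it, up to 9 N on the way, 5 N holds it. Pressing lifts the gate in front and drops a claw between first and second tin; from about 0.6 rad the first tin is free and rolls into the tray in 1 s. Released, the gate drops and the second rolls down to it
- tall_tin_1: first (lower) of the two tall tins at the start, a metal tin 110 mm long, 75 mm diameter, lying on its side and free to roll. Origin: centre of the end face at the rack's +y side; own z runs along the tin's axis.
- tall_tin_2: second (upper) of the two tall tins at the start, a metal tin 110 mm long, 75 mm diameter, lying on its side and free to roll. Origin: centre of the end face at the rack's +y side; own z runs along the tin's axis.
- rack_short: white sheet-metal rack for short tins, fixed: lane sloping down 8 deg to its own -x, ending in an open tray with a 30 mm lip. 69 mm wide (y), 330 long (x -166 to 164). Origin: footprint centre, on the worktop. Tins lie across it (axes along y): tray x -160 to -85, empty (a tin in it lies at -125); tins at x -40 (at the gate) and 35. Rails 35 mm over the lane floor. Wall cupboards overhang from world x 0.51, z 0.5: lean the wrist towards the robot
- axle_short (a point): axle of the short-tin rack's rocker, 116 mm above the worktop at rack x = -50; it lies along the rack's y and its axes are the rack's
- paddle_short (a point): centre of the top face of the black ribbed paddle (42 mm along x, 40 along y) at the back end of the short-tin rack's steel rocker. At rest 178 mm above the worktop, 35 mm behind (rack +x) and 62 above the axle, face rising to the back by 27 deg; fully pressed 68 mm behind and 23 above the axle (40 lower, 33 further back), face falling to the back by 15 deg
- rocker_short (a joint): rocker of the short-tin rack: 0 at rest (gate down), 0.74 rad paddle fully down (stop), sprung back; 5 N on the paddle starts it, up to 9 N on the way, 5 N holds it. Pressing lifts the gate in front and drops a claw between first and second tin; from about 0.6 rad the first tin is free and rolls into the tray in 1 s. Released, the gate drops and the second rolls down to it
- short_tin_1: first (lower) of the two short tins at the start, a metal tin 58 mm long, 75 mm diameter, lying on its side and free to roll. Origin: centre of the end face at the rack's +y side; own z runs along the tin's axis.
- short_tin_2: second (upper) of the two short tins at the start, a metal tin 58 mm long, 75 mm diameter, lying on its side and free to roll. Origin: centre of the end face at the rack's +y side; own z runs along the tin's axis.
- pepper_mill: bystander: brown wooden pepper mill, 58 mm across, 170 tall, loose on the worktop. Origin: under its centre.
- salt_shaker: bystander: grey and clear salt shaker, 44 mm across, 90 tall, loose on the worktop. Origin: under its centre.
- spice_jar: bystander: spice jar with a mustard-coloured cap, 42 mm across, 106 tall, loose on the worktop. Origin: under its centre.
- egg_timer: bystander: round red and white wind-up timer, 66 mm across, 55 tall, loose on the worktop. Origin: under its centre.
There are look-alikes about, which are no part of the job. What is shaped like the short_tin_1 but blue is not meant.

How it is judged:
On the way, in this order (a step that is already met when the one before it is completed fails the run):
1. one paddle is pressed down by the fingers (((value of joint rocker_tall above 0.5 rad and contact force between the fingers and rack_tall above 0.5 N) or (value of joint rocker_short above 0.5 rad and contact force between the fingers and rack_short above 0.5 N))), for 0.1 s.
2. with the first tin of that rack in its tray, the other rack's paddle is pressed down by the fingers ((((x of tall_tin_1 in the frame of rack_tall between -0.14 and -0.112 m and z of tall_tin_1 in the frame of rack_tall between 0.045 and 0.07 m) and (value of joint rocker_short above 0.5 rad and contact force between the fingers and rack_short above 0.5 N)) or ((x of short_tin_1 in the frame of rack_short between -0.14 and -0.112 m and z of short_tin_1 in the frame of rack_short between 0.045 and 0.07 m) and (value of joint rocker_tall above 0.5 rad and contact force between the fingers and rack_tall above 0.5 N)))), for 0.1 s.
At the end, for the whole second after the job is handed in: In each rack: first tin at rest in the tray against the lip (axis 112 to 140 mm in front of the rack's origin), second at the gate (within 12 mm of the first one's old place), all at rest, paddle up (rocker below 0.06 rad) (x of tall_tin_1 in the frame of rack_tall between -0.14 and -0.112 m and z of tall_tin_1 in the frame of rack_tall between 0.045 and 0.07 m and value of joint each of rocker_tall, rocker_short below 0.06 rad and x of tall_tin_2 in the frame of rack_tall between -0.052 and -0.028 m and linear speed of each of tall_tin_1, tall_tin_2, short_tin_1, short_tin_2 below 0.02 m/s and x of short_tin_1 in the frame of rack_short between -0.14 and -0.112 m and z of short_tin_1 in the frame of rack_short between 0.045 and 0.07 m and x of short_tin_2 in the frame of rack_short between -0.052 and -0.028 m); the robot touches nothing.
It fails at once if the robot touches a tin (contact force between any of the fingers, the arm and tall_tin_1 above 0.5 N or contact force between any of the fingers, the arm and tall_tin_2 above 0.5 N or contact force between any of the fingers, the arm and short_tin_1 above 0.5 N or contact force between any of the fingers, the arm and short_tin_2 above 0.5 N).
It fails at once if a tin is lifted out of its rack (z of any of tall_tin_1, tall_tin_2 in the frame of rack_tall above 0.11 m or z of any of short_tin_1, short_tin_2 in the frame of rack_short above 0.11 m).
It fails at once if a second tin leaves a rack's lane (x of tall_tin_2 in the frame of rack_tall below -0.07 m or x of short_tin_2 in the frame of rack_short below -0.07 m).
It fails at once if the fingers touch a rack elsewhere than on its paddle ((contact force between the fingers and rack_tall above 0.5 N and distance between the grasp point and paddle_tall above 0.08 m) or (contact force between the fingers and rack_short above 0.5 N and distance between the grasp point and paddle_short above 0.08 m)).
It fails at once if a bystander is moved by more than 25 mm or tipped (distance of any of pepper_mill, salt_shaker, spice_jar, egg_timer from where it was at the start of the episode above 0.025 m or angle between any of pepper_mill, salt_shaker, spice_jar, egg_timer's own z axis and vertical above 0.3 rad).
It also fails if it takes over 48 s, if anything falls off the work surface, if the arm or the gripper's body presses on something with over 40 N, if the wrist force passes 120 N, or if a joint passes its speed limit or range.

## Working session

There is one attempt and no reset: what is moved stays moved. The work goes in short steps, Python scripts to look and compute and a tool call to move; the robot and the scene stay as the last step left them, time stands still between calls to the robot, and variables do not carry over. Pictures are saved under pics/ and viewed, about 8 in all and at most 12, crops included, and the job is handed in when it is done.

Besides the shell and the picture viewer there is one more tool, called after "Call:" as name([rows], argument=value, ...), one row to a line, values as JSON. drive_tool: Moves the arm, as the interface text tells. Shifts and turns lie within -1 to 1; 1 stands for 0.04 m of shift or 6 degrees of turn. Its arguments: {"type":"object","properties":{"targets":{"type":"array"},"claw":{"type":"number"},"newtons":{"type":"number"}},"required":["targets"]}

```bash
mkdir -p pics
cat > h.py <<'E'
import numpy as np, cv2
from station import arm
def w(cam,p):
    c=arm.get_calibration(cam); return np.array(c["rotation"])@np.array(p)+np.array(c["origin"])
def snap(cam,name):
    im,d=arm.grab_frame(cam); cv2.imwrite(f"pics/{name}.png",im[:,:,::-1]); return im,d
E
python3 - <<'E'
from h import *
s=arm.get_state(); print(s["t"],s["eef_pos"],s["ee_rot"],arm.pinch_z)
for cam in ("scene","top"):
    im,d=snap(cam,cam+"0")
    c=arm.get_calibration(cam); print(cam,np.round(c["origin"],3))
    for t in ["rack_tall","rack_short","paddle_tall","paddle_short","axle_tall","axle_short","tall_tin_1","short_tin_1","pepper_mill","salt_shaker","spice_jar","egg_timer"]:
        print(t,[(round(r["score"],2),np.round(w(cam,r["point"]),3).tolist()) for r in arm.landmark_of(t,cam)[:3]])
print(arm.get_state()["t"])
a=cv2.imread("pics/scene0.png");b=cv2.imread("pics/top0.png")
E
```

```text
0.0 [0.21077816 0.64074858 0.22561527] [ 3.13994054e+00 -1.26074044e-04 -3.17880670e-01] -0.0188
scene [-0.068  0.682  1.17 ]
rack_tall [(0.66, [3.207, 3.958, 4.446])]
rack_short [(0.84, [4.09, 4.841, 5.329]), (0.69, [3.85, 4.6, 5.089])]
paddle_tall [(0.98, [2.884, 3.634, 4.123])]
paddle_short [(0.79, [3.752, 4.503, 4.991])]
axle_tall [(0.61, [3.07, 3.821, 4.309])]
axle_short [(0.97, [3.932, 4.683, 5.171]), (0.42, [3.997, 4.748, 5.236])]
tall_tin_1 [(0.94, [2.977, 3.727, 4.216]), (0.9, [3.135, 3.886, 4.374]), (0.53, [3.837, 4.587, 5.076])]
short_tin_1 [(0.61, [3.85, 4.6, 5.089]), (0.49, [3.991, 4.741, 5.23]), (0.38, [2.894, 3.644, 4.133])]
pepper_mill [(0.64, [3.535, 4.285, 4.774])]
salt_shaker [(0.83, [3.023, 3.773, 4.262]), (0.69, [2.9, 3.65, 4.139])]
spice_jar [(0.74, [4.097, 4.847, 5.336]), (0.61, [3.841, 4.591, 5.08]), (0.16, [3.853, 4.604, 5.092])]
egg_timer [(0.86, [4.042, 4.793, 5.281]), (0.47, [3.996, 4.746, 5.235])]
top [ 0.257 -0.014  1.183]
rack_tall [(0.95, [2.134, 1.863, 3.06])]
rack_short [(0.64, [2.212, 1.941, 3.137])]
paddle_tall [(0.68, [1.852, 1.58, 2.777])]
paddle_short [(0.88, [1.939, 1.668, 2.865]), (0.19, [2.134, 1.863, 3.059])]
axle_tall [(0.72, [2.016, 1.745, 2.941]), (0.65, [1.956, 1.685, 2.882]), (0.61, [2.198, 1.927, 3.123])]
axle_short [(0.95, [2.033, 1.762, 2.958])]
tall_tin_1 [(0.65, [2.138, 1.866, 3.063]), (0.62, [1.986, 1.715, 2.912]), (0.5, [2.021, 1.75, 2.947])]
short_tin_1 [(0.87, [2.113, 1.842, 3.038]), (0.78, [2.094, 1.823, 3.019]), (0.72, [2.075, 1.804, 3.0])]
pepper_mill [(0.92, [2.202, 1.931, 3.128])]
salt_shaker [(0.88, [2.151, 1.879, 3.076])]
spice_jar [(0.71, [2.233, 1.962, 3.158]), (0.22, [2.132, 1.861, 3.057]), (0.21, [2.027, 1.756, 2.953])]
egg_timer [(0.86, [2.249, 1.978, 3.174]), (0.25, [1.991, 1.72, 2.916])]
1.3
```

The rotation isn't a 3x3 matrix, so I'm checking its form.

```bash
sed -i '3,4d' h.py
cat >> h.py <<'E'
from scipy.spatial.transform import Rotation as R
def rot(r):
    r=np.array(r); return r if r.shape==(3,3) else R.from_euler("xyz",r).as_matrix()
def w(cam,p):
    c=arm.get_calibration(cam); return rot(c["rotation"])@np.array(p)+np.array(c["origin"])
E
python3 - <<'E'
from h import *
for cam in ("scene","top"):
    c=arm.get_calibration(cam); print(cam,c); print(rot(c["rotation"]).round(2).tolist())
    for t in ["rack_tall","rack_short","paddle_tall","paddle_short","axle_tall","axle_short","tall_tin_1","short_tin_1","pepper_mill","salt_shaker","spice_jar","egg_timer"]:
        print(t,[(round(r["score"],2),np.round(w(cam,r["point"]),3).tolist()) for r in arm.landmark_of(t,cam)[:3]])
E
```

```text
scene {'mtx': array([[509.17593101,   0.        , 323.60150189],
       [  0.        , 509.17593101, 244.27469171],
       [  0.        ,   0.        ,   1.        ]]), 'origin': array([-0.06847686,  0.68184674,  1.17049228]), 'rotation': array([ 0.68919144, -0.01388396, -2.52997609])}
[[-0.82, 0.45, -0.36], [-0.57, -0.63, 0.53], [0.01, 0.64, 0.77]]
rack_tall [(0.66, [0.422, 0.201, -0.001])]
rack_short [(0.84, [0.427, -0.313, 0.0]), (0.69, [0.402, -0.268, 0.08])]
paddle_tall [(0.98, [0.422, 0.188, 0.176])]
paddle_short [(0.79, [0.417, -0.322, 0.179])]
axle_tall [(0.61, [0.428, 0.151, 0.115])]
axle_short [(0.97, [0.404, -0.356, 0.115]), (0.42, [0.379, -0.341, 0.064])]
tall_tin_1 [(0.94, [0.364, 0.231, 0.081]), (0.9, [0.37, 0.156, 0.067]), (0.53, [0.602, -0.129, -0.003])]
short_tin_1 [(0.61, [0.406, -0.267, 0.079]), (0.49, [0.382, -0.338, 0.066]), (0.38, [0.422, 0.183, 0.175])]
pepper_mill [(0.64, [0.588, 0.038, 0.004])]
salt_shaker [(0.83, [0.598, 0.348, -0.006]), (0.69, [0.423, 0.183, 0.172])]
spice_jar [(0.74, [0.421, -0.313, -0.004]), (0.61, [0.605, -0.128, -0.005]), (0.16, [0.403,
[... 572 characters left out ...]
addle_short [(0.88, [0.421, -0.323, 0.173]), (0.19, [0.424, 0.201, -0.001])]
axle_tall [(0.72, [0.371, 0.158, 0.07]), (0.65, [0.429, 0.154, 0.117]), (0.61, [0.591, 0.039, -0.0])]
axle_short [(0.95, [0.412, -0.359, 0.116])]
tall_tin_1 [(0.65, [0.422, 0.197, -0.003]), (0.62, [0.365, 0.236, 0.08]), (0.5, [0.373, 0.158, 0.067])]
short_tin_1 [(0.87, [0.201, -0.403, 0.038]), (0.78, [0.385, -0.342, 0.071]), (0.72, [0.406, -0.268, 0.08])]
pepper_mill [(0.92, [0.594, 0.037, -0.002])]
salt_shaker [(0.88, [0.601, 0.345, 0.001])]
spice_jar [(0.71, [0.609, -0.128, -0.003]), (0.22, [0.422, 0.201, -0.0]), (0.21, [0.407, -0.36, 0.119])]
egg_timer [(0.86, [0.625, -0.244, 0.0]), (0.25, [0.371, 0.235, 0.078])]
```

View pics/scene0.png

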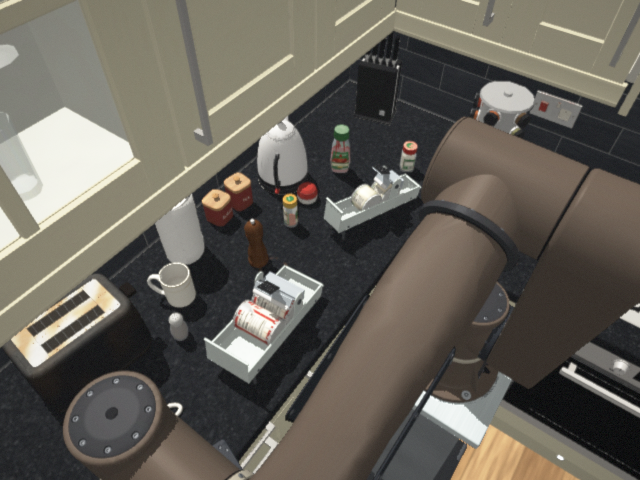

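View pics/top0.png

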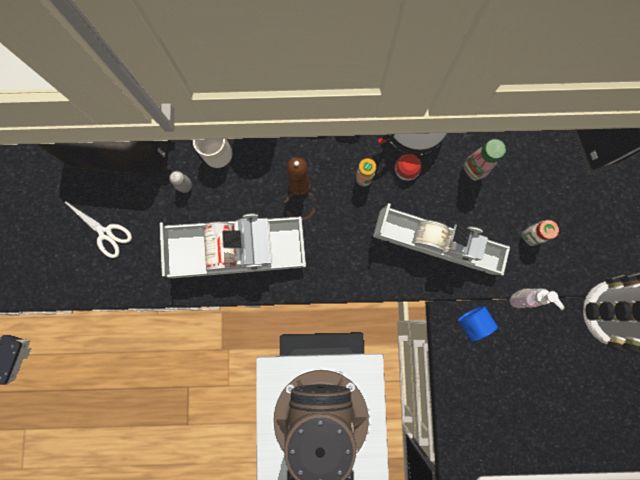

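The networks agree with the pictures. In the top view the tall rack is at about (232,245) with its paddle at (233,240), and the short rack is at about (440,240) with its paddle at about (470,243). Both trays point to world -y. The blue tin at (478,322) is the decoy. In the world frame the tall paddle is at about (0.422, 0.187, 0.177) with rack yaw about 94.5°, and the short paddle is at about (0.42, -0.323, 0.177) with yaw about 72°. I'm moving above the tall paddle with the fingers shut.

Call:
drive_tool([
  [0, 0, 0.9, 0, 0, -1],
  [0.5, -1, 0.9, 0, 0, -1],
  [0.5, -1, 0, 0, 0, -1],
  [0.5, -1, 0, 0, 0, -1],
  [0.5, -1, 0, 0, 0, -1],
], claw=0, newtons=20)

```text
t: 3.12
eef_pos: [0.2914, 0.4798, 0.2988]
ee_rot: [-3.141, 0.0, -0.845]
force: [0.3, -0.3, -0.1]
width: 0.0434
```

Call:
drive_tool([
  [0.5, -1, 0, 0, 0, -1],
  [0.5, -1, 0, 0, 0, -1],
  [0.5, -1, 0, 0, 0, -1],
  [0.5, -1, 0, 0, 0, -1],
  [0.5, -1, 0, 0, 0, -1],
])

```text
t: 3.75
eef_pos: [0.3914, 0.2798, 0.2989]
ee_rot: [-3.141, 0.001, -1.368]
force: [0.1, -0.2, 0.1]
width: 0.0007
```

Call:
drive_tool([
  [0.5, -1, 0, 0, 0, -1],
  [0.2, -0.7, 0, 0, 0, -0.2],
  [0, 0, 0, 0, 0, 0],
])

```text
t: 4.12
eef_pos: [0.4193, 0.2116, 0.2989]
ee_rot: [-3.141, 0.001, -1.493]
force: [-0.8, 0.1, -0.4]
width: 0.0005
```

Run:
```python
from h import *
s=arm.get_state(); print(s["t"],s["eef_pos"],s["ee_rot"],s["force"],s["q"])
im,d=snap("wrist","w1")
c=arm.get_calibration("wrist");print(np.round(c["origin"],3),rot(c["rotation"]).round(2).tolist())
for t in ["paddle_tall","axle_tall","rack_tall","tall_tin_1"]:
    print(t,[(round(r["score"],2),np.round(w("wrist",r["point"]),3).tolist()) for r in arm.landmark_of(t,"wrist")[:3]])
```

```text
4.125 [0.41927217 0.21156473 0.29892868] [-3.14107105e+00  5.01464389e-04 -1.49328526e+00] [-0.77138785  0.08526789 -0.38478194] [ 8.88060794e-01 -3.08397207e-02 -2.99707152e-01  3.36460403e-05
 -1.30120606e+00 -8.10558803e-01]
[0.425 0.14  0.456] [[-1.0, 0.08, 0.02], [-0.08, -0.96, -0.27], [-0.0, -0.27, 0.96]]
paddle_tall []
axle_tall [(0.78, [0.424, 0.155, 0.116])]
rack_tall []
tall_tin_1 [(0.9, [0.365, 0.233, 0.076])]
```

View pics/w1.png

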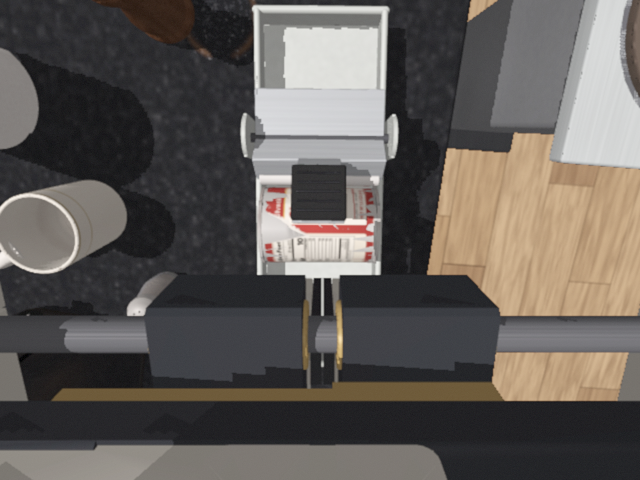

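The wrist view shows the black ribbed paddle at about (319,192), centred on the rack, with the silver gate hood in front at (320,115) and no obstacle around it. I'll measure the paddle face from depth and check the heights nearby.

```bash
cat >> h.py <<'E'
def cloud(cam,d):
    c=arm.get_calibration(cam); K=c["mtx"]; v,u=np.mgrid[:480,:640]
    p=np.stack([(u-K[0,2])/K[0,0]*d,-(v-K[1,2])/K[1,1]*d,-d],-1)
    return p@rot(c["rotation"]).T+np.array(c["origin"])
E
python3 - <<'E'
from h import *
im,d=snap("wrist","w2"); P=cloud("wrist",d)
m=(im.max(2)<75)&(d>0); m[:160]=0;m[225:]=0;m[:,:285]=0;m[:,355:]=0
q=P[m]; q=q[(q[:,2]>.14)]; print(len(q),"mid",((q.max(0)+q.min(0))/2).round(4),q.min(0).round(3),q.max(0).round(3))
A=np.c_[q[:,:2],np.ones(len(q))]; print(np.linalg.lstsq(A,q[:,2],rcond=None)[0])
for v in range(10,270,20): print(v,P[v,320].round(3),P[v,270].round(3))
# rack edges direction: left edge
rim=P[20:270];
E
```

```text
2987 mid [0.4237 0.1855 0.1765] [0.403 0.166 0.166] [0.444 0.205 0.187]
[-0.03104231  0.51669255  0.09431947]
10 [0.435 0.04  0.047] [0.481 0.043 0.046]
30 [0.434 0.049 0.014] [0.485 0.054 0.015]
50 [0.432 0.069 0.019] [0.483 0.073 0.018]
70 [0.431 0.088 0.021] [0.482 0.092 0.021]
90 [0.428 0.115 0.114] [0.469 0.118 0.116]
110 [0.427 0.13  0.117] [0.468 0.133 0.114]
130 [0.426 0.146 0.119] [0.467 0.149 0.119]
150 [0.425 0.161 0.133] [0.464 0.164 0.133]
170 [0.423 0.173 0.17 ] [0.465 0.181 0.126]
190 [0.422 0.186 0.177] [0.468 0.204 0.091]
210 [0.421 0.199 0.184] [0.465 0.219 0.11 ]
230 [0.419 0.232 0.116] [0.463 0.236 0.115]
250 [0.417 0.251 0.113] [0.463 0.256 0.111]
```

Paddle centre measured at (0.4235, 0.1855, 0.177) with a 27° slope, which matches the text. I'm lowering to just above it with a 12° lean towards the robot.

Call:
drive_tool([
  [0.27, -0.8, -0.5, 0, -1, 0],
  [0, 0, -1, 0, -1, 0],
  [0, 0, -0.9, 0, 0, 0],
  [0, 0, 0, 0, 0, 0],
])

```text
t: 4.92
eef_pos: [0.4283, 0.1804, 0.2008]
ee_rot: [-2.936, -0.02, -1.491]
force: [0.7, -0.4, 1.7]
width: 0.0003
```

Call:
drive_tool([
  [0, 0, -0.3, 0, 0, 0],
  [0, 0, -0.15, 0, 0, 0],
  [0, 0, 0, 0, 0, 0],
])

```text
t: 5.3
eef_pos: [0.43, 0.1813, 0.1846]
ee_rot: [-2.933, -0.017, -1.493]
force: [0.1, 0.8, 0.5]
width: 0.0005
```

Call:
drive_tool([
  [-0.02, 0.33, -0.22, 0, 0, 0],
  [-0.02, 0.29, -0.26, 0, 0, 0],
  [-0.02, 0.24, -0.28, 0, 0, 0],
  [0, 0.14, -0.3, 0, 0, 0],
  [0, 0, 0, 0, 0, 0],
])

```text
t: 5.92
eef_pos: [0.4273, 0.2224, 0.1414]
ee_rot: [-2.933, -0.017, -1.491]
force: [-3.1, 1.2, 5.1]
width: 0.0003
```

Call:
drive_tool([
  [0, 0, -0.1, 0, 0, 0],
  [0, 0, 0, 0, 0, 0],
])

```text
t: 6.18
eef_pos: [0.4277, 0.2229, 0.1393]
ee_rot: [-2.931, -0.014, -1.492]
force: [-9.9, 1.4, 12.6]
width: 0.0006
```

Run:
```python
from h import *
snap("wrist","w3"); s=arm.get_state(); print(s["t"],s["eef_pos"],s["force"])
```

```text
6.225 [0.42769923 0.22283336 0.13932504] [-8.13366309  1.79689814 11.26249792]
```

View pics/w3.png

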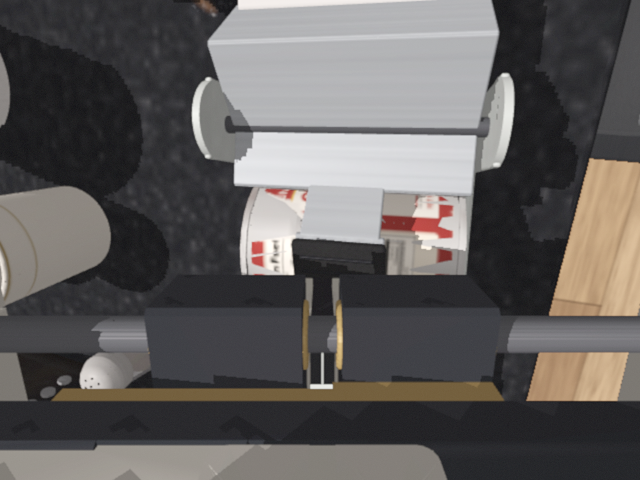

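The hood is raised and the paddle (338,255) is down under the fingertips with 11–12 N at the stop. I'm holding it while the tin rolls out.

Call:
drive_tool([
  [0, 0, 0, 0, 0, 0],
  [0, 0, 0, 0, 0, 0],
  [0, 0, 0, 0, 0, 0],
  [0, 0, 0, 0, 0, 0],
  [0, 0, 0, 0, 0, 0],
])

```text
t: 6.85
eef_pos: [0.4277, 0.2229, 0.1394]
ee_rot: [-2.931, -0.013, -1.492]
force: [-7.4, 3.2, 11.1]
width: 0.0001
```

Call:
drive_tool([
  [0, 0, 0, 0, 0, 0],
  [0, 0, 0, 0, 0, 0],
  [0, 0, 0, 0, 0, 0],
  [0, 0, 0, 0, 0, 0],
  [0, 0, 0, 0, 0, 0],
])

```text
t: 7.48
eef_pos: [0.4277, 0.2229, 0.1394]
ee_rot: [-2.931, -0.013, -1.492]
force: [-9.1, 2.5, 10.6]
width: 0.0006
```

Run:
```python
from h import *
for cam in ("top","scene"):
    im,d=snap(cam,cam+"1")
    print([(round(r["score"],2),np.round(w(cam,r["point"]),3).tolist()) for r in arm.landmark_of("tall_tin_1",cam)[:4]])
im=cv2.imread("pics/top1.png")[180:300,140:320]; cv2.imwrite("pics/top1c.png",cv2.resize(im,None,fx=4,fy=4))
```

```text
[(0.89, [0.369, 0.215, 0.077]), (0.86, [0.379, 0.072, 0.055]), (0.66, [0.426, 0.154, 0.114])]
[(0.86, [0.365, 0.215, 0.081])]
```

View pics/top1c.png

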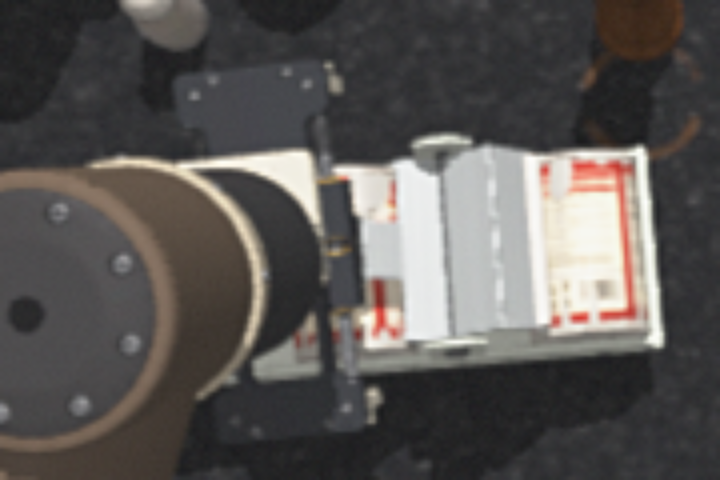

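The tall tin is in the tray against the lip (crop (595,240), rack x about -0.127). I'll release along the reverse arc, then check.

Call:
drive_tool([
  [0, -0.1, 0.35, 0, 0, 0],
  [0.02, -0.25, 0.32, 0, 0, 0],
  [0.02, -0.3, 0.3, 0, 0, 0],
  [0.02, -0.3, 0.25, 0, 0, 0],
  [0, 0, 0.6, 0, 0, 0],
])

```text
t: 8.3
eef_pos: [0.4289, 0.1808, 0.2105]
ee_rot: [-2.935, -0.018, -1.494]
force: [0.7, 0.3, 0.4]
width: 0.0006
```

Call:
drive_tool([
  [0, -0.2, 0.5, 0, 0, 0],
  [0, -1, 0, 0, 0, 0.6],
  [0, -1, 0, 0, 0, 0.6],
  [0, -1, 0, 0, 0, 0.6],
  [0, -1, 0, 0, 0, 0.6],
])

```text
t: 8.93
eef_pos: [0.4288, 0.0133, 0.231]
ee_rot: [-2.933, -0.016, -1.239]
force: [0.7, 0.2, 0.9]
width: 0.0006
```

Run:
```python
from h import *
s=arm.get_state(); print(s["t"],s["eef_pos"],s["ee_rot"],s["force"])
for cam in ("top","scene"):
  im,d=snap(cam,cam+"2")
  for t in ("tall_tin_1","paddle_tall"):
    print(t,[(round(r["score"],2),np.round(w(cam,r["point"]),3).tolist()) for r in arm.landmark_of(t,cam)[:4]])
```

```text
8.925 [0.4287584  0.0132734  0.23103914] [-2.93264163 -0.01645872 -1.23881162] [0.67755261 0.19128518 0.89949534]
tall_tin_1 []
paddle_tall [(0.61, [0.424, 0.182, 0.181])]
tall_tin_1 [(0.91, [0.373, 0.072, 0.057]), (0.75, [0.37, 0.159, 0.072])]
paddle_tall [(0.78, [0.42, 0.185, 0.173])]
```

Tall rack done: the second tin is at the gate and the paddle is up. Going to the short rack, tool yaw target about -1.885.

Call:
drive_tool([
  [0, -0.9, 0.3, 0, 0, -0.8],
  [0, -1, 0.3, 0, 0, -0.8],
  [0, -1, 0.1, 0, 0, -0.8],
  [0, -1, 0, 0, 0, -0.8],
  [0, -1, 0, 0, 0, -0.8],
])

```text
t: 9.85
eef_pos: [0.43, -0.181, 0.259]
ee_rot: [-2.933, -0.017, -1.661]
force: [0.6, 0.1, -0.1]
width: 0.0002
```

Call:
drive_tool([
  [0, -1, 0, 0, 0, -0.8],
  [0, -1, 0, 0, 0, -0.8],
  [0, -0.7, 0, 0, 0, -0.6],
  [0, 0, 0, 0, 0, 0],
])

```text
t: 10.35
eef_pos: [0.4301, -0.2891, 0.2582]
ee_rot: [-2.935, -0.017, -1.891]
force: [-0.1, 0.9, 0.0]
width: 0.0006
```

Run:
```python
from h import *
s=arm.get_state(); print(s["t"],s["eef_pos"],s["ee_rot"],s["force"])
im,d=snap("wrist","w4"); P=cloud("wrist",d)
for t in ["paddle_short","axle_short"]:
    print(t,[(round(r["score"],2),np.round(w("wrist",r["point"]),3).tolist()) for r in arm.landmark_of(t,"wrist")[:3]])
m=(im.max(2)<75)&(d>0)&(np.hypot(P[...,0]-.421,P[...,1]+.323)<.05)&(P[...,2]>.15)&(P[...,2]<.2); m[270:]=0
q=P[m]; print(len(q),"mid",((q.max(0)+q.min(0))/2).round(4),q.mean(0).round(4),q.min(0).round(3),q.max(0).round(3))
A=np.c_[q[:,:2],np.ones(len(q))]; g=np.linalg.lstsq(A,q[:,2],rcond=None)[0]; print(g,np.degrees(np.arctan2(g[1],g[0])),np.degrees(np.arctan(np.hypot(*g[:2]))))
```

```text
10.35 [ 0.43012908 -0.28906346  0.25821323] [-2.93455437 -0.01693299 -1.89134518] [-0.11012973  0.87343041  0.00171473]
paddle_short [(0.73, [0.423, -0.329, 0.179])]
axle_short [(0.94, [0.402, -0.359, 0.117])]
3199 mid [ 0.4181 -0.3246  0.1766] [ 0.4173 -0.3252  0.1769] [ 0.395 -0.347  0.166] [ 0.442 -0.302  0.187]
[0.15760301 0.49164824 0.27100487] 72.22620155657617 27.30691295216022
```

View pics/w4.png

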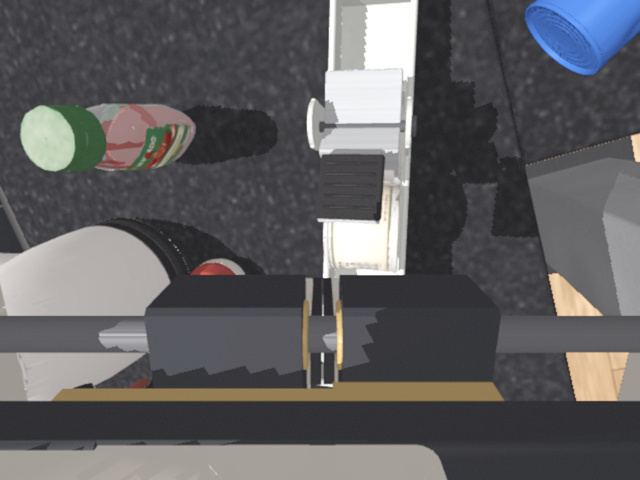

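The paddle is at (352,187) in this view, measured at (0.4177, -0.325, 0.177), yaw 72.2°, slope 27°. I'll run the same press along this rack's axis.

Call:
drive_tool([
  [-0.1, -0.6, -0.2, 0, 0, 0],
  [-0.08, -0.47, -0.4, 0, 0, 0],
  [0, 0, -0.85, 0, 0, 0],
  [0, 0, -0.3, 0, 0, 0],
  [0, 0, 0, 0, 0, 0],
])

```text
t: 11.12
eef_pos: [0.4226, -0.3309, 0.1888]
ee_rot: [-2.934, -0.017, -1.889]
force: [0.1, -0.3, 1.1]
width: 0.0003
```

Call:
drive_tool([
  [0, 0, -0.15, 0, 0, 0],
  [0, 0, 0, 0, 0, 0],
])

```text
t: 11.38
eef_pos: [0.4228, -0.3315, 0.1834]
ee_rot: [-2.932, -0.017, -1.89]
force: [-0.2, -0.3, 0.2]
width: 0.0005
```

Call:
drive_tool([
  [0.1, 0.31, -0.22, 0, 0, 0],
  [0.09, 0.28, -0.26, 0, 0, 0],
  [0.07, 0.23, -0.28, 0, 0, 0],
  [0.04, 0.13, -0.34, 0, 0, 0],
  [0, 0, 0, 0, 0, 0],
])

```text
t: 12.0
eef_pos: [0.4357, -0.293, 0.1395]
ee_rot: [-2.931, -0.017, -1.889]
force: [-1.6, 2.6, 9.9]
width: 0.0008
```

Call:
drive_tool([
  [0, 0, -0.08, 0, 0, 0],
  [0, 0, 0, 0, 0, 0],
  [0, 0, 0, 0, 0, 0],
])

```text
t: 12.38
eef_pos: [0.4361, -0.2931, 0.1385]
ee_rot: [-2.929, -0.016, -1.889]
force: [-10.1, 11.7, 32.3]
width: 0.0005
```

Call:
drive_tool([
  [0, 0, 0, 0, 0, 0],
  [0, 0, 0, 0, 0, 0],
  [0, 0, 0, 0, 0, 0],
  [0, 0, 0, 0, 0, 0],
  [0, 0, 0, 0, 0, 0],
])

```text
t: 13.0
eef_pos: [0.436, -0.2932, 0.1385]
ee_rot: [-2.929, -0.016, -1.889]
force: [-10.3, 11.7, 31.2]
width: 0.0003
```

Call:
drive_tool([
  [0, 0, 0, 0, 0, 0],
  [0, 0, 0, 0, 0, 0],
  [0, 0, 0, 0, 0, 0],
  [0, 0, 0, 0, 0, 0],
  [0, 0, 0, 0, 0, 0],
])

```text
t: 13.62
eef_pos: [0.4361, -0.2931, 0.1385]
ee_rot: [-2.929, -0.016, -1.889]
force: [-10.0, 11.9, 31.9]
width: 0.0001
```

Run:
```python
from h import *
o=np.array([.424,-.3125]); ex=np.array([.306,.952])
for cam in ("top","scene"):
    im,d=snap(cam,cam+"3")
    for r in arm.landmark_of("short_tin_1",cam)[:5]:
        p=w(cam,r["point"]); print(cam,round(r["score"],2),p.round(3),"rack x",round(float((p[:2]-o)@ex),3))
im=cv2.imread("pics/top3.png")[180:300,370:550]; cv2.imwrite("pics/top3c.png",cv2.resize(im,None,fx=4,fy=4))
```

```text
scene 0.68 [0.369 0.159 0.071] rack x 0.432
scene 0.65 [ 0.356 -0.421  0.058] rack x -0.124
scene 0.57 [ 0.395 -0.286  0.074] rack x 0.017
```

View pics/top3c.png

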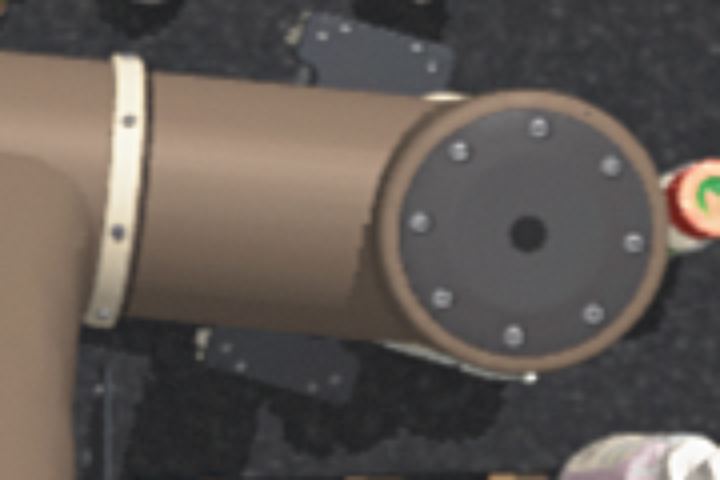

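The arm hides the rack in the top view. The scene camera puts the first short tin at rack x -0.124, z 0.058, so it is in the tray, and the second is held at about 0.017. Releasing now and moving clear.

Call:
drive_tool([
  [-0.03, -0.1, 0.4, 0, 0, 0],
  [-0.08, -0.23, 0.35, 0, 0, 0],
  [-0.09, -0.28, 0.3, 0, 0, 0],
  [-0.09, -0.28, 0.25, 0, 0, 0],
  [0, 0, 0.6, 0, 0, 0],
])

```text
t: 14.45
eef_pos: [0.4216, -0.3296, 0.2107]
ee_rot: [-2.936, -0.016, -1.892]
force: [0.2, 1.0, 0.8]
width: 0.0004
```

Call:
drive_tool([
  [0, 0, 0.6, 0, 0, 0],
  [0, 0.8, 0.3, 0, 0, 0.5],
  [0, 1, 0, 0, 0, 0.5],
  [0, 1, 0, 0, 0, 0.5],
  [0, 1, 0, 0, 0, 0.5],
])

```text
t: 15.08
eef_pos: [0.4224, -0.1765, 0.2475]
ee_rot: [-2.934, -0.017, -1.68]
force: [0.4, -0.4, 0.6]
width: 0.0004
```

Call:
drive_tool([
  [0, 1, 0, 0, 0, 0.5],
  [0, 1, 0, 0, 0, 0.5],
  [0, 0.5, 0, 0, 0, 0],
  [0, 0, 0, 0, 0, 0],
  [0, 0, 0, 0, 0, 0],
])

```text
t: 15.7
eef_pos: [0.4228, -0.0776, 0.2475]
ee_rot: [-2.934, -0.017, -1.576]
force: [-0.1, 0.2, 0.4]
width: 0.0003
```

Run:
```python
from h import *
s=arm.get_state(); print(s["t"],s["eef_pos"],s["force"])
for cam in ("top","scene"):
    im,d=snap(cam,cam+"4")
    for t in ("short_tin_1","paddle_short","tall_tin_1","paddle_tall","pepper_mill","salt_shaker","spice_jar","egg_timer"):
        print(cam,t,[(round(r["score"],2),np.round(w(cam,r["point"]),3).tolist()) for r in arm.landmark_of(t,cam)[:4]])
a,b=cv2.imread("pics/top4.png"),cv2.imread("pics/scene4.png")
cv2.imwrite("pics/end.png",np.vstack([cv2.resize(a[140:300,150:550],(800,320)),cv2.resize(b[130:270,180:440],(500,270))[:, :500] if 0 else cv2.copyMakeBorder(cv2.resize(b[150:290,200:440],(480,280)),0,0,0,320,0)]))
```

```text
15.7 [ 0.42277959 -0.07760199  0.24752754] [-0.10515836  0.19834757  0.38189329]
top short_tin_1 [(0.58, [0.357, -0.422, 0.059]), (0.57, [0.381, -0.34, 0.07]), (0.57, [0.195, -0.402, 0.036]), (0.48, [0.427, -0.312, 0.003])]
top paddle_short [(0.59, [0.419, -0.33, 0.175])]
top tall_tin_1 []
top paddle_tall [(0.97, [0.425, 0.184, 0.18])]
top pepper_mill [(0.66, [0.595, 0.039, -0.001]), (0.51, [0.422, -0.312, 0.001])]
top salt_shaker [(0.84, [0.601, 0.347, 0.003])]
top spice_jar [(0.65, [0.624, -0.24, 0.003]), (0.62, [0.606, -0.13, -0.004])]
top egg_timer [(0.75, [0.628, -0.242, 0.003]), (0.23, [0.426, 0.186, 0.181])]
scene short_tin_1 [(0.82, [0.194, -0.401, 0.037]), (0.47, [0.356, -0.42, 0.056]), (0.46, [0.379, -0.339, 0.068]), (0.27, [0.367, 0.154, 0.072])]
scene paddle_short []
scene tall_tin_1 [(0.75, [0.377, 0.07, 0.056]), (0.68, [0.369, 0.156, 0.073])]
scene paddle_tall [(0.7, [0.421, 0.187, 0.177])]
scene pepper_mill [(0.64, [0.593, 0.038, 0.005]), (0.26, [0.368, 0.158, 0.07])]
scene salt_shaker []
scene spice_jar [(0.74, [0.606, -0.127, -0.001])]
scene egg_timer [(0.69, [0.625, -0.243, -0.002])]
```

View pics/end.png

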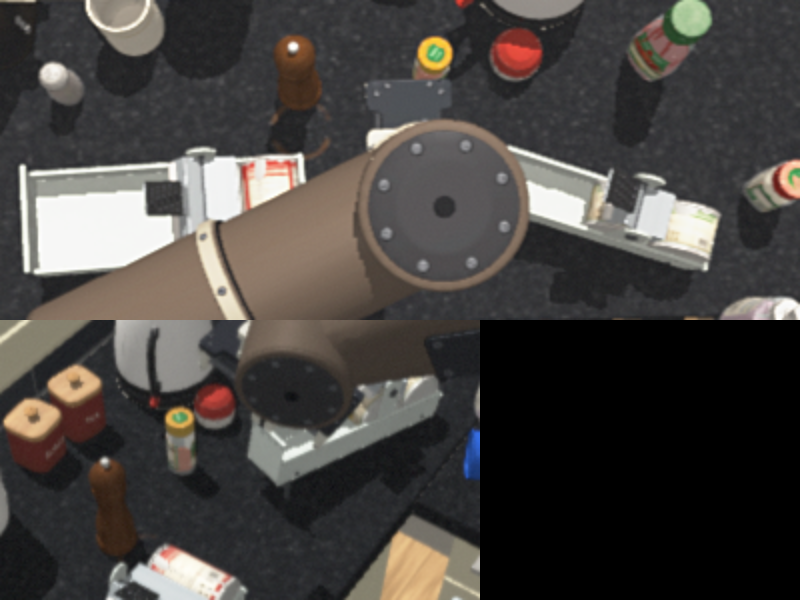

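The picture shows the first tins in their trays (tall at (270,185), short at (690,230)), the second tins at the gates, both paddles up and the bystanders where they were. The arm is free of everything, with forces near zero, so I'm handing in.

```bash
python3 -c "
from station import arm
print(arm.job_done())"
```

```text
the job is handed in; nothing more can be done
None
```

I let out one tall and one short tin, tall rack first, with shut fingertips that touched only the paddles. The job was handed in at about 16 s of the 48 s allowed; no verdict was reported.

| Last check | Tall rack | Short rack |
|---|---|---|
| First tin in the tray (112 to 140 mm in front of the rack's origin) | about 128 mm | about 124 mm |
| Second tin at the gate (within 12 mm of the first one's old place) | within about 2 mm | within about 2 mm |
| Paddle (rest height 178 mm) | up, 177–180 mm | up, about 175 mm |

- **Bystanders:** all four were within about 5 mm of where they started, which is within the measuring error.
- **Forces:** the tool force was near zero at hand-in. I pressed the short paddle harder than needed at its stop, about 32 N up and 35 N in all; the tall one took about 13 N up, about 16 N in all.
- **Gaps in the checks:** the arm partly hid the racks in the last pictures. The short paddle's final height comes from the top camera only, and the tall tins' and tray's final positions from the scene camera only. I had no direct reading of the rockers.

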